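Lock the soap mould in its bed, close it on its dowels and hold it shut

TASK

Swing the red cam lever all the way round to its locked end so that it clamps the lower mould half against the blue fence; only then take the upper mould half by its wooden handle and fit it, flat, over the two brass dowels. Press it down on the sprung soap bar until the two aluminium faces meet, and finish while still holding the mould pressed shut (the spring opens it again if you let go). Leave the other things on the bench where they are.

Things in the scene. Friction and masses are not known exactly. Their poses are not given: they have to be found in the camera images.
- bed: Dark steel clamping bed, fixed, plate 175 (x) x 180 (y) x 12 thick. Origin at bench height, below the centre of the clamped mould's place (plate reaches y = -115 to +65). Blue fence 26 high along its +y side, face at y = +45; low blue side guides (16 high), faces at x = +-66.5. The cam lever is on its -y side.
- cam_pivot (a point): Upright axis of the cam lever, on the bed at x = 0, y = -72.7, 44 mm above the bench.
- cam_lever (a joint): Angle of the red cam lever (rad), 0 to 2.094; starts between 0 and 0.5. Its knob is 80 mm from the pivot. Seen from above it turns anticlockwise as the value grows: at 0 (free) the knob's direction from the pivot is -150 deg from the bed's +x, at 2.094 (locked, end stop) -30 deg. The cam under it pushes the lower half to the fence; it stays where left. Turning takes 1 to 5 N at the knob.
- lever_knob (a point): Top centre of the black round upright knob at the lever's end: 16 across, 42 high, its top 86 mm above the bench and its foot 44 mm above it (on the red bar). It can be pinched or pushed from above.
- mould_lower: Lower mould half: aluminium block 130 (x) x 90 (y) x 36 high, 0.9 kg, loose on the bed (underside 12 above the bench), 3.5 to 7 mm off the fence until clamped; clamped, its origin is above the bed's. Origin: centre of its underside. Two brass dowels on its flat top (z = 36) at x = +-50, y = 0: 10 across, 26 high, the upper 10 tapering to 4 across.
- soap_bar (a joint): How far the cream soap bar in the lower half is pushed down (m). The bar (74 x 52) stands on a sprung lifter, its top 10 mm above the aluminium face at 0; at 0.010 it is level with that face. The spring needs about 8 N to start and 12 N at 10 mm. The upper half's own weight does not push it down.
- mould_upper: Upper mould half: aluminium plate 130 (x) x 90 (y) x 22 with two through holes 12 across at x = +-50, y = 0 and a dark wooden handle on top; about 0.42 kg, lying on the bench right way up. Origin: centre of its underside. It fits either way round. Resting on the raised bar its origin is 46 mm above the lower half's origin, closed 36 mm.
- handle (a point): Middle of the wooden handle: a block 72 long along the upper half's x, 24 wide along its y (grip across this), 50 high (from 22 to 72 mm above the plate's underside); the point is 50 mm above the underside.
- bar_oat: tan soap bar 80 x 55 x 26, loose bystander; sizes in mm, origin at the centre of its underside.
- bar_sage: green soap bar 80 x 55 x 26, loose bystander; sizes in mm, origin at the centre of its underside.
- bar_rose: pink soap bar 80 x 55 x 26, loose bystander; sizes in mm, origin at the centre of its underside.
- stamp: small turned wooden stamp standing upright, 48 across, 90 high, bystander; sizes in mm, origin at the centre of its underside.
- mallet: black rubber mallet standing on its head (60 across, 90 high), wooden handle level towards its -x, bystander; sizes in mm, origin at the centre of its underside.
- spray: amber bottle, 64 across, 170 high, bystander; sizes in mm, origin at the centre of its underside.
- bowl: white bowl, 120 across, 60 high, bystander; sizes in mm, origin at the centre of its underside.
Mind the look-alikes: they are no part of the job. Leave any purple or turquoise look-alike of the mould_upper alone.

How it is judged (in metres and radians):
On the way, in this order (a step that is already met when the one before it is completed fails the run):
1. the cam lever is locked and the lower half is clamped against the fence, before the upper half is brought onto it (value of joint cam_lever above 1.85 rad and y of mould_lower in the frame of bed above -0.0018 m and distance between mould_upper and mould_lower above 0.08 m), for 0.2 s.
2. the upper half sits over both dowels (value of joint cam_lever above 1.85 rad and y of mould_lower in the frame of bed above -0.0018 m and x of mould_upper in the frame of mould_lower between -0.003 and 0.003 m and y of mould_upper in the frame of mould_lower between -0.003 and 0.003 m and angle between the x axis of mould_upper and the x axis of mould_lower, either way round below 0.06 rad and z of mould_upper in the frame of mould_lower below 0.05 m), for 0.1 s.
At the end, for the whole second after the job is handed in: Cam lever past 1.85 rad, lower half flat and within 1.8 mm of its place at the fence; upper half on the dowels (within 3 mm, 0.06 rad), level, its face within 2.5 mm of the lower one, soap bar down over 7.5 mm, all still, the robot holding the upper half (over 3 N) through the last second (value of joint cam_lever above 1.85 rad and y of mould_lower in the frame of bed above -0.0018 m and x of mould_upper in the frame of mould_lower between -0.003 and 0.003 m and y of mould_upper in the frame of mould_lower between -0.003 and 0.003 m and angle between the x axis of mould_upper and the x axis of mould_lower, either way round below 0.06 rad and z of mould_upper in the frame of mould_lower below 0.0385 m and angle between each of mould_upper, mould_lower's own z axis and vertical below 0.05 rad and height (world z) of mould_lower below 0.0145 m and value of joint soap_bar above 0.0075 m and linear speed of mould_upper below 0.01 m/s and contact force between any of the fingers, the arm and mould_upper above 3 N); the arm keeps its last pose, push and grip.
It fails at once if a bystander is moved by more than 30 mm (distance of any of bar_oat, bar_sage, bar_rose, stamp, mallet, spray, bowl from where it was at the start of the episode above 0.03 m).
It also fails if it takes over 64 s, if anything falls off the work surface, if the arm or the gripper's body presses on something with over 40 N, if the wrist force passes 120 N, or if a joint passes its speed limit or range.

ROBOT

A 7-joint arm with a two-finger parallel gripper is mounted at the origin on the work surface. World frame = base frame: x ahead of the robot, y to its left, z up, the work surface at z = 0. Lengths are in m, angles in degrees, forces in N, time in s.
With the tool pointing down it reaches from about 0.4 to 0.925 m from the base axis. Payload 5.6 kg.
Tool frame: the origin (TCP) lies where the fingers leave the gripper's body, on its centre line; the fingertips stand 73 mm ahead of it and the grasp point (between the pads) lies 54 mm ahead of it (robot.grasp_offset is the distance from the TCP to the grasp point, in m); z points along the fingers, y is the line along which they close (so a half turn about z gives the same grasp; the last joint's range is limited). The gripper opens to 85 mm and grips with 20 to 120 N. Pads are 22 mm wide; open, the fingers measure 114 mm over their backs; the gripper's body (76 mm by 85 mm) begins 54 mm behind the grasp point. The pads swing forward as they close: fully open they stand 13 mm farther back than shut.
Start: joints at [62.281, 26.786, -0.665, 91.828, 0.344, 61.387, -3.226], TCP at [0.277, -0.588, 0.304] pointing down, gripper open.
Joint ranges: [-144.91, 144.91], [-17.63, 115.5], [-89.93, 88.59], [15.96, 139.68], [-74.01, 254.01], [8.47, 105.57], [-167.45, 167.45]. Speed limits (degrees/s): [147.25, 147.25, 180, 180, 180, 180, 180].

INTERFACE

Orientations are given as a 3x3 rotation matrix whose columns are the frame's x, y, z axes.
In Python, from bench import robot, jaws, kinematics, imaging gives the robot as it stands. Calls block until the motion is done:
- robot.reach(position, orientation): joint-space move of the TCP to a pose.
- robot.movel(position, rot=None, vel=0.15): straight line of the TCP; rot=None keeps the orientation; vel is the mean speed in m/s.
- robot.move_joints(angles): joint-space move.
- jaws.grip(opening): finger opening in m; the grip force is fixed at half the most; returns when the fingers have stopped.
- robot.dwell(seconds).
- kinematics.ik(position, orientation): joint angles nearest the present ones, or None.
- robot.sense(): the state.
- imaging.capture(name): name is "scene" or "side" or "wrist"; returns a dict with "img" (420x560x3 uint8, red, green, blue), "fx", "fy", "cx", "cy" (pixels), "world_from_camera" (4x4, takes a point from camera to world coordinates). Camera axes: x right, y down, z forward; pixel columns grow to the right and rows downward; lengths in m; the calibration is good to about 2 mm. A picture is of the moment at which its call begins. There is no depth.
A pose or a line that the arm cannot do raises robot.Unreachable and nothing moves.
- robot.sign_off(): hands the job in; it is judged then, once.
The state is a dict: "time": time; "joint_positions": joint angles; "joint_velocities": joint speeds; "joint_efforts": joint torques, N m; "position": TCP position; "ee_rot": TCP orientation; "ft_force": force on the tool from outside, world axes, zero at the start; "ft_torque": the same for the moment, N m; "grip_width": finger opening in m; "gripper_force": force on a finger pad.
Only numpy, scipy, OpenCV 4.12 (cv2) and the standard library are available. Lean on these libraries where they do the work, as an engineer would, in place of code of your own. Each camera call takes 0.05 s, during which the arm holds its last target. There are 200 camera calls.

## Working session

There is one attempt and no reset: what is moved stays moved. The work goes in short steps, each a Python script; the robot and the scene stay as the last script left them, time stands still between calls to the robot, and variables do not carry over. Pictures are saved under pics/ and viewed, at most 10 in all, crops included, and the job is handed in when it is done.

```bash
mkdir -p pics; ls
python3 - <<'E'
from bench import robot,imaging
import cv2,numpy as np
for n in("scene","side"):
    c=imaging.capture(n);cv2.imwrite(f"pics/{n}0.png",c["img"][...,::-1]);np.savez(f"{n}0.npz",**c);print(n,c["fx"],c["cx"],c["cy"],np.round(c["world_from_camera"],3).tolist())
E
```

```text
pics
scene 446.30710416909534 278.91638675581646 211.03243991749318 [[0.304, 0.694, -0.653, 1.383], [0.952, -0.232, 0.198, -0.269], [-0.014, -0.682, -0.731, 1.033], [0.0, 0.0, 0.0, 1.0]]
side 416.578311471105 277.95153034440744 210.88462308551715 [[-0.769, -0.375, 0.517, -0.156], [-0.639, 0.462, -0.615, 0.817], [-0.008, -0.803, -0.595, 0.863], [0.0, 0.0, 0.0, 1.0]]
```

View pics/scene0.png

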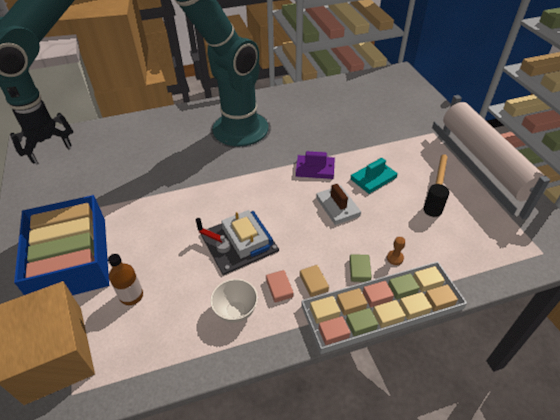

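View pics/side0.png

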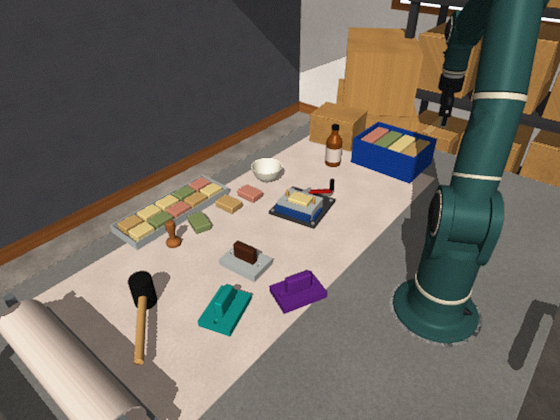

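The scene view shows three mould-top shapes: grey aluminium with a dark wooden handle at (338,205), purple at (316,165) and turquoise at (374,175). The grey one fits the description. The bed is at about (240,238), with the lever knob at (198,225) and the blue fence on its right. I'll confirm with an enlarged crop and get rough positions.

```bash
cat > h.py <<'E'
import numpy as np,cv2
from bench import robot,jaws,kinematics,imaging
def ray(c,u,v):
    T=np.array(c["world_from_camera"]);d=T[:3,:3]@[(u-c["cx"])/c["fx"],(v-c["cy"])/c["fy"],1];return T[:3,3],d
def onz(c,u,v,z):
    o,d=ray(c,u,v);return o+d*(z-o[2])/d[2]
def two(a,b):
    A=np.zeros((3,3));y=np.zeros(3)
    for o,d in(a,b):
        d=d/np.linalg.norm(d);P=np.eye(3)-np.outer(d,d);A+=P;y+=P@o
    return np.linalg.solve(A,y)
def down(yaw):  # tool z down, tool y (closing line) at yaw rad from world x
    y=np.array([np.cos(yaw),np.sin(yaw),0]);z=np.array([0,0,-1.]);return np.c_[np.cross(y,z),y,z]
def snap(n,f):
    c=imaging.capture(n);cv2.imwrite(f"pics/{f}.png",c["img"][...,::-1]);np.savez(f"{f}.npz",**c);return c
E
python3 - <<'E'
from h import *
s=dict(np.load("scene0.npz"));d=dict(np.load("side0.npz"))
print("knob",onz(s,198,221,.086),onz(d,332,181,.086))
print("bed",onz(s,240,238,.048),onz(d,302,204,.03))
print("upper",onz(s,338,207,.022),onz(d,247,262,.022),"handle top",onz(s,339,190,.07))
a=cv2.resize(s["img"][185:275,185:285],None,fx=4,fy=4,interpolation=2);b=cv2.resize(s["img"][145:235,285:405],None,fx=3.33,fy=4,interpolation=2)
cv2.imwrite("pics/crop.png",np.hstack([a,b])[...,::-1])
w=imaging.capture("wrist");print(w["fx"],np.round(w["world_from_camera"],3).tolist(),np.round(robot.sense()["ee_rot"],2).tolist())
E
```

```text
knob [ 0.50150854 -0.2432098   0.086     ] [ 0.48424147 -0.23684196  0.086     ]
bed [ 0.56892465 -0.13988341  0.048     ] [ 0.52843116 -0.12570131  0.03      ]
upper [0.52238518 0.18497163 0.022     ] [0.48441834 0.19760581 0.022     ] handle top [0.49751151 0.19448722 0.07      ]
342.8463103176379 [[0.426, -0.874, -0.235, 0.338], [-0.905, -0.412, -0.11, -0.558], [-0.001, 0.259, -0.966, 0.373], [0.0, 0.0, 0.0, 1.0]] [[0.9, 0.43, -0.0], [0.43, -0.9, 0.0], [-0.0, -0.0, -1.0]]
```

View pics/crop.png

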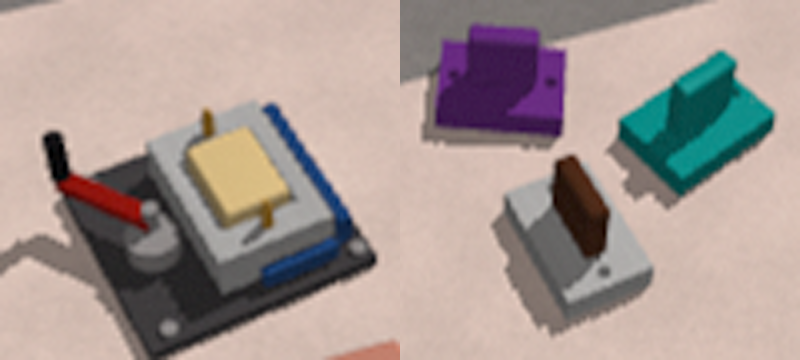

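The crop confirms it: the grey plate with the brown handle (right crop, 580,240) is the real one. The lever is near free, with the black knob at left crop (55,155), and the fence is to its right. Next I take near looks with the wrist camera.

Run:
```python
from h import *
R=down(-np.pi/2)
robot.reach([.52,.19,.36],R);a=snap("wrist","wu")
robot.reach([.54,-.15,.36],R);b=snap("wrist","wb")
cv2.imwrite("pics/w.png",np.hstack([cv2.resize(x["img"],(400,300)) for x in(a,b)])[...,::-1]) 
print(robot.sense()["time"],robot.sense()["joint_positions"])
```

```text
4.4083 [ 46.52151524  21.11774138 -43.66709154  98.89128064  15.7243845
  66.28748278 -91.43849937]
```

View pics/w.png

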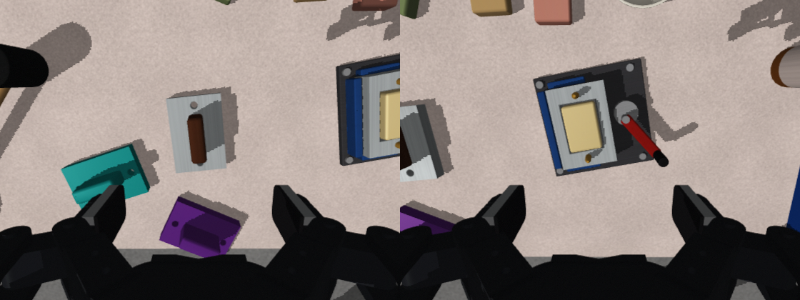

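The left image shows the upper half at wu (197,135)·1.4, handle middle at (197,138)·1.4. The right image shows the bed with soap at (182,127)·1.4, dowels at (175,96) and (188,158)·1.4, and the knob at (262,160)·1.4. Now I extract these by colour.

```bash
cat >> h.py <<'E'
def comp(c,lo,hi,box,amin=5):
    """hsv mask blobs in box (u0,v0,u1,v1) -> list of (area,contour)"""
    m=cv2.inRange(cv2.cvtColor(c["img"],cv2.COLOR_RGB2HSV),np.array(lo),np.array(hi));k=np.zeros_like(m);u0,v0,u1,v1=box;k[v0:v1,u0:u1]=m[v0:v1,u0:u1]
    cs=cv2.findContours(k,cv2.RETR_EXTERNAL,cv2.CHAIN_APPROX_NONE)[0]
    return sorted([(cv2.contourArea(x),x) for x in cs if cv2.contourArea(x)>=amin],key=lambda t:-t[0])
def rect(c,cnt,z):
    """contour -> rectangle on plane z: centre, sizes, long-axis yaw deg (mod 180)"""
    P=np.array([onz(c,u,v,z)[:2] for u,v in cnt[:,0].astype(float)],np.float32)*1000
    (x,y),(w,h),a=cv2.minAreaRect(P)
    if w<h:w,h,a=h,w,a+90
    return np.array([x,y])/1000,(round(w,1),round(h,1)),(a+90)%180-90
E
python3 - <<'E'
from h import *
u=dict(np.load("wu.npz"));b=dict(np.load("wb.npz"))
B=(180,70,390,250)
for nm,lo,hi,z in[("red",(0,150,90),(8,255,255),.044),("red2",(172,150,90),(180,255,255),.044),("blue",(100,120,50),(125,255,255),.038),("cream",(18,60,150),(32,140,255),.058),("brass",(10,120,60),(24,255,255),.074),("brown",(0,80,20),(20,255,150),.0)]:
    for A,k in comp(b,lo,hi,B)[:3]: print(nm,A,cv2.boundingRect(k),*rect(b,k,z))
for A,k in comp(b,(0,0,0),(180,255,25),(340,190,390,250))[:2]: print("knob",A,cv2.boundingRect(k),*rect(b,k,.086))
U=(225,120,325,250)
for A,k in comp(u,(0,90,10),(20,255,200),U)[:2]: print("handle",A,cv2.boundingRect(k),*rect(u,k,.072))
for A,k in comp(u,(0,0,120),(180,25,255),U,200)[:2]: print("alu",A,cv2.boundingRect(k),*rect(u,k,.022))
for A,k in comp(u,(0,0,110),(180,32,255),U,200)[:2]: print("alu2",A,cv2.boundingRect(k),*rect(u,k,.022))
a=cv2.resize(b["img"][75:255,180:390],None,fx=2,fy=2,interpolation=2);q=cv2.resize(u["img"][115:250,220:325],None,fx=2.667,fy=2.667,interpolation=2)
cv2.imwrite("pics/z.png",np.hstack([a,q[:360]])[...,::-1])
E
```

```text
red 734.5 (310, 167, 52, 53) [ 0.52383093 -0.21409038] (77.8, 15.8) 42.7612190246582
blue 977.5 (192, 128, 35, 109) [ 0.53051172 -0.0673219 ] (128.7, 12.3) 10.613971710205078
blue 377.0 (206, 107, 52, 18) [ 0.60813092 -0.0955317 ] (57.8, 9.4) -78.75586795806885
blue 83.0 (234, 230, 47, 10) [ 0.46828653 -0.12147359] (56.9, 3.5) -79.50788021087646
cream 2736.0 (226, 144, 55, 69) [ 0.54007715 -0.11979127] (71.1, 48.8) 10.455917358398438
brass 59.0 (260, 216, 8, 12) [ 0.49622983 -0.13108293] (12.5, 7.6) -0.6639251708984375
brass 49.0 (241, 130, 9, 8) [ 0.58976697 -0.11312708] (8.3, 7.0) -89.88669018447399
brown 889.0 (309, 160, 56, 61) [ 0.51478589 -0.2223759 ] (92.1, 20.6) 42.91714859008789
brown 63.0 (240, 129, 11, 10) [ 0.58652655 -0.10630217] (12.1, 10.1) -64.14558410644531
brown 59.5 (259, 216, 9, 12) [ 0.4736048  -0.12714995] (15.1, 9.8) -11.176651000976562
knob 254.5 (355, 211, 20, 22) [ 0.4999126  -0.23762802] (27.2, 13.5) 40.0037727355957
handle 1299.5 (262, 160, 27, 69) [0.50525836 0.19320421] (74.7, 22.1) 5.799108028411865
alu 4413.0 (232, 130, 86, 113) [0.50203088 0.19297061] (131.7, 91.9) 5.737890243530273
alu2 8381.5 (225, 120, 100, 130) [0.502983   0.19468355] (159.0, 125.9) -0.1377410888671875
```

View pics/z.png

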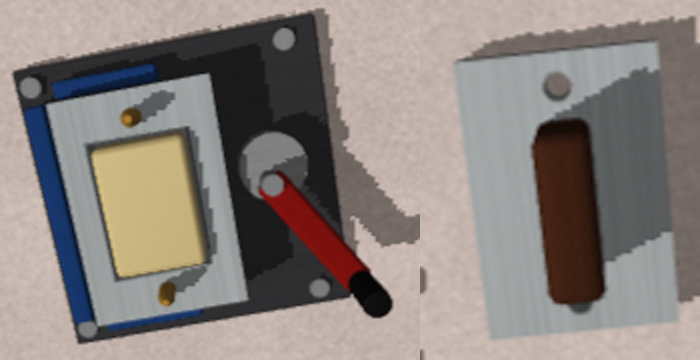

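Upper half: centre about (0.502, 0.193), yaw 5.7°. Bed yaw is about 10.6°, soap at (0.540, -0.120), knob pixel (368,226). I'll check that the arc is reachable before swinging the lever.

Run:
```python
from h import *
b=dict(np.load("wb.npz"));u=dict(np.load("wu.npz"))
K=onz(b,368,226,.086)[:2];by=np.deg2rad(10.6);y=np.array([-np.sin(by),np.cos(by)])
P=np.array([.540,-.1198])-(72.7-5)*1e-3*y
hub=onz(b,180+272/2,75+184/2,.05)[:2]
d=K-P;print(K,P,hub,np.linalg.norm(d),np.rad2deg(np.arctan2(d[1],d[0])-by)+150)
print("holes",onz(u,220+556/2.667,115+85/2.667,.022),onz(u,220+580/2.667,115+306/2.667,.022))
a0=np.arctan2(d[1],d[0])
for off in(90,-90):
  for a in np.linspace(a0,by-np.pi/6+.03,5):
    q=kinematics.ik([*(P+.08*np.array([np.cos(a),np.sin(a)])),.127],down(a+np.deg2rad(off)));print(off,round(np.rad2deg(a)),None if q is None else np.round(q))
```

```text
[ 0.49525342 -0.24166446] [ 0.55245351 -0.18634472] [ 0.5523213  -0.18898467] 0.07957464190510007 3.44260260935323
holes [0.55149159 0.01332523 0.022     ] [ 0.44883133 -0.00943118  0.022     ]
90 -136 [ 52.  39. -39. 110.  35.  43. -52.]
90 -106 [ 56.  44. -46. 104.  41.  49. -26.]
90 -77 [ 57.  50. -52.  99.  47.  55.  -0.]
90 -47 [ 56.  55. -57.  95.  52.  61.  25.]
90 -18 [ 54.  59. -63.  93.  58.  65.  48.]
-90 -136 [ -15.   42.   51.  115.  -46.   46. -163.]
-90 -106 [   4.   36.   25.  108.  -22.   41. -154.]
-90 -77 [  36.   39.  -19.  100.   18.   44. -159.]
-90 -47 [  37.   42.  -26.   96.   24.   47. -136.]
-90 -18 [  37.   45.  -31.   94.   29.   49. -114.]
```

Run:
```python
from h import *
P=np.array([.5525,-.1863]);by=np.deg2rad(10.6);a0=by+np.deg2rad(3.44-150)
pt=lambda a,z:[*(P+.08*np.array([np.cos(a),np.sin(a)])),z]
jaws.grip(.045)
robot.reach(pt(a0,.21),down(a0+np.pi/2));robot.movel(pt(a0,.128));jaws.grip(.022)
s=robot.sense();print(s["time"],s["grip_width"],s["ft_force"])
aend=by-np.pi/6+.06
for a in np.linspace(a0,aend,10)[1:]:
    robot.movel(pt(a,.128),down(a+np.pi/2),vel=.1);s=robot.sense();print(round(np.rad2deg(a-by)+150),np.round(s["ft_force"],1),round(s["time"],1))
```

```text
6.6917 0.021767047340002305 [-0.29702236 -0.12501546 -0.20509558]
17 [ 0.2 -0.6  0.6] 7.1
30 [-0.7  0.6 -0.4] 7.5
43 [ 0.5 -0.2  0.3] 7.8
57 [0.  1.  0.7] 8.2
70 [-0.8  0.2  0.3] 8.6
83 [0.4 0.3 0.1] 9.0
97 [-0.7  0.2 -0.6] 9.4
110 [-5.2 -3.2  1. ] 9.8
123 [-8.4 -6.9  3.7] 10.1
```

Run:
```python
from h import *
p=robot.sense()["position"]
jaws.grip(.04);robot.movel([p[0],p[1],.22],vel=.3)
robot.reach([.54,-.15,.33],down(-np.pi/2+np.deg2rad(10.6)))
b=snap("wrist","wb2");cv2.imwrite("pics/z2.png",cv2.resize(b["img"][40:280,140:420],None,fx=2,fy=2,interpolation=2)[...,::-1])
print(robot.sense()["time"])
```

```text
13.0167
```

View pics/z2.png

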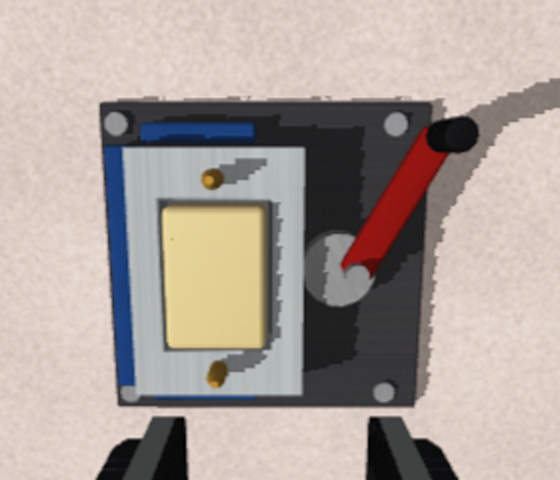

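The lever now points to the locked side (knob at 460,133) and the lower half is flush with the blue fence. I'll measure the angle and the clamped pose.

Run:
```python
from h import *
b=dict(np.load("wb2.npz"));by=np.deg2rad(10.6)
f=lambda u,v,z:onz(b,140+u/2,40+v/2,z)[:2]
K=f(461,134,.086)
P=np.array([.5525,-.1863]);d=K-P;print("lever",np.linalg.norm(d),np.arctan2(d[1],d[0])-by+np.deg2rad(150))
H=f(358,270,.05);print("hub",H)
B=(180,70,310,250)
for nm,lo,hi,z in[("cream",(18,60,150),(32,140,255),.058),("blue",(100,120,50),(125,255,255),.038),("brass",(10,120,60),(24,255,255),.070),("alu",(0,0,150),(180,25,255),.048)]:
    for A,k in comp(b,lo,hi,B)[:3]: print(nm,A,cv2.boundingRect(k),*rect(b,k,z))
t1=f(212,180,.074);t2=f(217,383,.074);d=t1-t2;print("tips",t1,t2,(t1+t2)/2,np.linalg.norm(d),np.rad2deg(np.arctan2(d[1],d[0])))
# alu corners at z .048
c=np.array([f(123,147,.048),f(304,147,.048),f(302,395,.048),f(136,396,.048)]);print("alu",c.mean(0),c)
```

```text
lever 0.08039870557902655 2.0689723956033603
hub [ 0.5553218 -0.1888506]
cream 3305.0 (221, 144, 51, 70) [ 0.53859595 -0.11652995] (70.4, 49.6) 10.614051818847656
blue 900.5 (192, 112, 15, 121) [ 0.53048706 -0.06569011] (128.5, 9.1) 10.531194686889648
blue 510.0 (210, 101, 58, 10) [ 0.60785992 -0.09546791] (57.8, 8.7) -79.3987045288086
blue 49.0 (217, 238, 51, 2) [ 0.46772934 -0.12142902] (55.9, 1.2) -79.40340423583984
brass 76.0 (244, 221, 9, 13) [ 0.4931983  -0.12677178] (12.8, 8.1) 9.124605178833008
brass 64.0 (241, 125, 10, 10) [ 0.5875957 -0.10894  ] (8.4, 8.3) -80.61509037017822
alu 10385.0 (202, 114, 90, 124) [ 0.53793939 -0.1171041 ] (129.4, 90.0) 10.20363712310791
alu 62.0 (180, 161, 13, 18) [ 0.53557471 -0.05330005] (17.6, 12.3) 6.872762680053711
alu 36.0 (303, 158, 7, 12) [ 0.56481049 -0.17504332] (12.0, 5.4) 38.06803894042969
tips [ 0.58744878 -0.10980751] [ 0.49001224 -0.12814231] [ 0.53873051 -0.11897491] 0.09914658269998522 10.65682824931477
alu [ 0.53786638 -0.11777512] [[ 0.59361569 -0.0619275 ]
 [ 0.61005923 -0.14978385]
 [ 0.48246915 -0.17395737]
 [ 0.46532147 -0.08543174]]
```

The lever reads about 2.07 rad and the lower half sits at (0.538, -0.117), yaw 10.6°. Next I re-measure the upper half from the same relative viewpoint, then grasp and lift it.

Run:
```python
from h import *
R=down(-np.pi/2+np.deg2rad(5.74))
jaws.grip(.055)
robot.reach([.504,.16,.31],R);u=snap("wrist","wu2")
al=comp(u,(0,0,120),(180,25,255),(170,60,330,260),1000)[0];r=rect(u,al[1],.022);print("alu",cv2.boundingRect(al[1]),r)
h=comp(u,(0,90,10),(20,255,200),(200,90,320,240))[0];print("handle",rect(u,h[1],.072))
c,sz,yw=r
if abs(sz[0]-130)<5 and abs(sz[1]-90)<5:
    R=down(-np.pi/2+np.deg2rad(yw))
    robot.reach([*c,.2],R);robot.movel([*c,.104]);jaws.grip(.01);s=robot.sense();print(s["grip_width"],s["gripper_force"],s["ft_force"],s["position"])
    robot.movel([*c,.25],vel=.15);s=robot.sense();print(s["grip_width"],s["ft_force"],s["time"])
    n=snap("side","sd1")
```

```text
alu (200, 117, 90, 123) (array([0.50176227, 0.19310539]), (130.9, 91.4), 5.789106845855713)
handle (array([0.50443866, 0.19150861]), (72.7, 24.8), 5.845293998718262)
0.023239124122399667 60.091922879219055 [-0.20624069 -1.92912249  6.23082916] [0.50243774 0.19313774 0.1050706 ]
0.02322639644829503 [ 0.25843039  0.17014126 -4.1540318 ] 17.3917
```

Run:
```python
from h import *
T=[.5382,-.1174];R=down(-np.pi/2+np.deg2rad(10.6))
robot.reach([*T,.25],R);robot.movel([*T,.192],vel=.1)
s=robot.sense();f0=s["ft_force"];print(np.round(s["position"],4),np.round(f0,1))
for z in(.182,.176,.170,.166):
    robot.movel([*T,z],vel=.04);s=robot.sense();df=s["ft_force"]-f0;print(z,np.round(s["position"],4),np.round(df,1),np.round(s["ft_torque"],2),round(s["time"],1))
    if np.linalg.norm(df)>6: print("stop");break
a=snap("scene","sc3")["img"][185:275,185:285];b=snap("side","sd3")["img"][150:240,250:350]
cv2.imwrite("pics/p3.png",np.hstack([cv2.resize(x,None,fx=4,fy=4,interpolation=2) for x in(a,b)])[...,::-1])
```

```text
[ 0.5386 -0.1171  0.1923] [-0.8 -0.3 -4.1]
0.182 [ 0.5381 -0.1174  0.1818] [-0.5  0.3 -0.9] [0.06 0.03 0.05] 19.8
0.176 [ 0.538  -0.1174  0.1757] [ 0.7 -0.2 -1. ] [-0.01 -0.07 -0.  ] 20.1
0.17 [ 0.5381 -0.1174  0.1697] [1.2 0.1 0.9] [-0.01  0.04  0.01] 20.4
0.166 [ 0.5381 -0.1174  0.1657] [ 0.8 -1.   1. ] [-0.03 -0.03 -0.02] 20.6
```

View pics/p3.png

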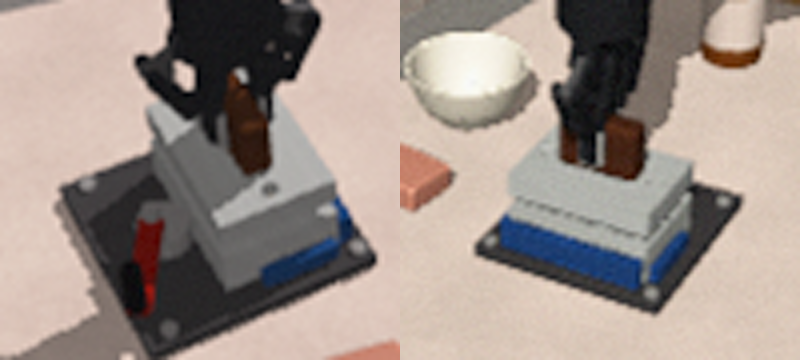

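The upper half sits aligned over the lower one with the dowels in its holes and a narrow gap. Now I press in small steps, watching the force.

Run:
```python
from h import *
T=[.5382,-.1174];robot_z=.166
f0=np.array([-.8,-.3,-4.1])
for z in np.arange(.164,.1479,-.001):
    robot.movel([*T,z],vel=.03);s=robot.sense();df=s["ft_force"]-f0;print(round(z,4),np.round(s["position"],4),np.round(df,1),round(s["time"],1))
    if df[2]>24 or np.hypot(*df[:2])>15: print("stop");break
robot.dwell(.5);s=robot.sense();print(s["ft_force"],s["ft_torque"],s["gripper_force"])
```

```text
0.164 [ 0.5381 -0.1174  0.1639] [1.2 0.1 0.6] 21.0
0.163 [ 0.5383 -0.1174  0.1631] [0.  0.7 2. ] 21.2
0.162 [ 0.5383 -0.1174  0.1625] [-0.8  0.3  7.6] 21.5
0.161 [ 0.5384 -0.1174  0.1612] [-1.2  0.3  8.6] 21.7
0.16 [ 0.5384 -0.1174  0.1602] [-1.7  1.1  9.7] 22.0
0.159 [ 0.5384 -0.1174  0.1592] [-2.   0.2 10. ] 22.2
0.158 [ 0.5384 -0.1174  0.1582] [-1.7  0.4 10.7] 22.5
0.157 [ 0.5384 -0.1174  0.1573] [-2.3 -0.3 10.9] 22.7
0.156 [ 0.5384 -0.1174  0.1563] [-1.5  1.  11.2] 23.0
0.155 [ 0.5384 -0.1174  0.1554] [-2.2 -0.1 11.5] 23.2
0.154 [ 0.5384 -0.1174  0.1544] [-2.1 -0.7 12.1] 23.5
0.153 [ 0.5384 -0.1174  0.1534] [-1.9 -0.4 12. ] 23.7
0.152 [ 0.5384 -0.1174  0.1531] [-4.7 -0.5 17. ] 24.0
0.151 [ 0.5384 -0.1173  0.1531] [-7.5  0.1 26.6] 24.2
stop
[-8.17257994 -0.84993082 22.01097386] [2.77406660e-01 1.62644561e+00 8.49648182e-04] 62.377978563308716
```

The spring force rose from 8 to 12 N, then there was a hard stop exactly 10 mm down (TCP z 0.153), so the faces have met. The arm is steady and still gripping, so I'm handing in.

Run:
```python
from h import *
print(robot.sign_off())
```

```text
the job is handed in; nothing more can be done
None
```

I swung the lever to its locked end, fitted the upper half over both dowels, pressed the mould shut until the faces met, and handed in at about 25 s with the arm still holding it; the verdict was not shown.

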